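Height check of a bisque vase under the kiln gauge bar

ROBOT

A 6-joint arm with a two-finger parallel gripper is mounted at the origin on the work surface. World frame = base frame: x ahead of the robot, y to its left, z up, the work surface at z = 0. Lengths are in mm, angles in rad, forces in N, time in s.
With the tool pointing down it reaches from about 300 to 1000 mm from the base axis. Payload 5.1 kg.
Tool frame: the origin (TCP) lies midway between the tips of the shut fingers; the grasp point (between the pads) lies 19 mm behind it; z points along the fingers, y is the direction in which the jaws open and shut (so a half turn about z gives the same grasp; the last joint's range is limited). The gripper opens to 95 mm and grips with 3 to 60 N. Pads are 20 mm wide; open, the fingers measure 119 mm over their backs; the gripper's body (75 mm by 180 mm) begins 59 mm behind the grasp point.
Start: joints at [-1.298, 0.124, 1.65, -0, 1.367, -0.083], TCP at [226.388, -609.289, 191.556] pointing down, gripper open.
Joint ranges: [-2.61, 2.61], [-1.02, 2.33], [0.03, 2.71], [-1.35, 4.49], [0.32, 2.68], [-2.91, 2.91]. Speed limits (rad/s): [2.57, 2.57, 3.14, 3.14, 3.14, 3.14].

INTERFACE

Orientations are given as a unit quaternion [w, x, y, z].
In Python, from cell import arm gives the robot as it stands. The module is installed in compiled form; this text tells all that it offers.
- The arm moves only by the tool play_rows, never from a script. Its arguments are lists of equal length, an entry for each row: "rotation": the turn, a rotation vector about the tool's x, y, z in rad, a list of three; "offset": the shift along the tool's x, y, z in mm, a list of three; "fingers": the opening, from -1 (shut) to 1 (fully open). In form: {"rotation": [[ax, ay, az], ...], "offset": [[x, y, z], ...], "fingers": [fingers, ...]}. A call has 1 to 20 rows; each row is the pose to reach, as a shift and turn from the pose commanded when the call began, along the tool's axes at that moment; what a row does not reach only later rows make up. A row lasts 1/8 s, in which the tool goes at most 62.5 mm and 10.7 degrees, less where a joint would pass 70% of its speed; a pose out of reach is approached as far as the arm can. A call with a gripper value outside its range is refused whole. The fingers move at their own pace and stop on an object; "force" is the grip in N (left out, the last holds). Time passes only in rows, so rows that repeat a pose let the fingers close. It gives the time, the measured TCP pose, the force and the opening at its end, in the units of the state.
- arm.state(): the state, without advancing time (a new reading comes with each control period).
- arm.read_camera(name): name is "scene" or "top"; returns the picture (400x640x3 uint8, blue, green, red); there is no depth.
- arm.calibration(name): a dict with "vertical_fov" (degrees; the focal length in pixels is half the picture's height over the tangent of half this angle, whatever the lens; pixels are square), "cx", "cy" (the principal point, pixels), "T" (4x4, takes a point from camera to world coordinates). Camera axes: x right, y up, looking along -z (the intrinsics and any distortion apply to the point x, -y, -z); pixel columns grow to the right and rows downward; lengths in mm; the calibration is good to about 2 mm. A picture is of the moment at which its call begins. calibration takes no time and is no camera call.
- arm.hand_in(): hands the job in, once; it reports no verdict.
The state is a dict: "time_s": time; "joint_positions": joint angles; "joint_vel": joint speeds; "tau": joint torques, N m; "ee_pos": TCP position; "eef_rot": TCP orientation; "force": force on the tool from outside, world axes, zero at the start; "torque": the same for the moment, N m; "finger_gap": opening from 0.0 (shut) to 1.0 (fully open).
Only numpy, scipy, OpenCV 4.12 (cv2) and the standard library are available. Lean on these libraries where they do the work, as an engineer would, in place of code of your own. Each camera call takes 0.05 s, during which the arm holds its last target.

TASK

Check that the low terracotta vase clears the kiln-shelf height: set it down gently and flat on the feed end of the height gauge, neck end leading but with the neck still in front of the steel bar, then push it along the lane under the bar, without jamming it, until it presses on the red sprung end stop. Hold a steady push of about 8 N on the stop for half a second (below 3 N it is not home, and over 15 N the brittle bisque breaks), then let go and leave the vase standing there in the lane with its neck past the bar; do not disturb the other things.

Things in the scene. Friction and masses are not known exactly. Their poses are not given: they have to be found in the camera images.
- vase: Low terracotta vase, one rigid piece, 0.3 to 0.55 kg: a closed box body 150 (x) x 56 (y) x 42 (z) mm with a cream band, and on top a round neck, 36 mm across, rising 22 mm more (64 mm tall in all), its axis 40 mm from the middle towards +x. Origin: centre of the underside; z up, +x towards the neck end.
- neck (a point): Centre of the top of the vase's neck, 40 mm along the vase's +x from its middle, 64 mm above its underside; axes as the vase's.
- gauge: Height gauge, fixed to the table: white board 130 mm wide (y), 12 mm thick, from x = -220 to +150 mm in its frame. Origin: on the table below the middle of the bridge bar. +x is the push direction, from the feed end (nearest the robot; flat and open from x = -220 to -85 mm) under the bar to the end stop; z up. The vase slides on the board's top, 12 mm above the table.
- lane_mouth (a point): Point on the gauge's board, on the lane's centre line 20 mm before the bar (gauge x = -20), axes as the gauge's. From here to gauge x = +110 mm two aluminium guide rails, 12 mm tall, run parallel with a lane of 62 mm between them (6 mm wider than the vase); from here back to x = -80 mm they flare open to about 100 mm apart.
- bridge: Fixed bridge of the gauge (same origin and axes as the gauge): steel bar across the lane at x = 0, 12 mm thick along x, its underside 67 mm above the board (79 mm above the table; top at 89 mm), so a vase standing flat passes with 3 mm to spare. Two blue posts carry it at y = +-56 mm, 14 mm wide, 22 mm along x.
- stop: End stop of the gauge (same origin and axes as the gauge): blue block from x = 110 to 140 mm, 60 mm wide, 46 mm above the board, with a round red pad, 30 mm across, on a rod, facing the vase on the centre line 24 mm above the board. How far the pad is screwed out differs each time and is not measured: its face is anywhere from x = 58 to 84 mm.
- stop_block (a point): Middle of the stop block's face, 24 mm above the board (gauge x = 110). The red pad in front of it is sprung: it gives 1 mm per 2.5 N, bottoms after 9 mm, and when let go may push the vase back 1 to 3 mm. As the vase meets the pad its neck is 23 to 49 mm past the bar, its rear end 92 to 66 mm before it. Sliding the vase takes up to about 2 N, which the pad does not feel; more if the fingers bear down on it.
- bowl: Bystander, to be left alone: blue ceramic bowl, 124 mm across, 55 mm tall. Origin: centre of its underside.
- cup: Bystander, to be left alone: white ceramic cup, 72 mm across, 80 mm tall. Origin: centre of its underside.
- glaze_jar: Bystander, to be left alone: green glass jar with black cap, 72 mm across, 100 mm tall. Origin: centre of its underside.
- rib_knife: Bystander, to be left alone: wooden-handled palette knife lying flat, 190 mm long. Origin: centre of its underside (middle of the tool).
- spool: Bystander, to be left alone: white ceramic spool-shaped kiln prop, 60 mm across, 68 mm tall. Origin: centre of its underside.
- kiln_brick: Bystander, to be left alone: cream insulating brick, 114 x 100 x 64 mm. Origin: centre of its underside.
- small_prop: Bystander, to be left alone: white plaster cylinder, 40 mm across, 50 mm tall. Origin: centre of its underside.
Not all that is in view belongs to the job. What is meant by the vase is not purple or turquoise, and is the larger of those in its own colour.

How it is judged:
By the outcome, as a careful person would: the job done as asked, in the order asked, and still so for the second after the job is handed in, with the robot touching nothing.
It also fails if it takes over 67 s, if anything falls off the work surface, if the arm or the gripper's body presses on something with over 40 N, if the wrist force passes 120 N, or if a joint passes its speed limit or range.

## Working session

There is one attempt and no reset: what is moved stays moved. The work goes in short steps, Python scripts to look and compute and a tool call to move; the robot and the scene stay as the last step left them, time stands still between calls to the robot, and variables do not carry over. Pictures are saved under pics/ and viewed, and the job is handed in when it is done.

Besides the shell and the picture viewer there is one more tool, called after "Request:" as name(argument=value, ...) on one line, values as JSON. play_rows: Moves the arm, as the interface text tells. Its arguments: {"type":"object","properties":{"rotation":{"type":"array","items":{"type":"array","items":{"type":"number"}}},"offset":{"type":"array","items":{"type":"array","items":{"type":"number"}}},"fingers":{"type":"array","items":{"type":"number"}},"force":{"type":"number"}},"required":["rotation","offset","fingers"]}

```bash
mkdir -p pics
python3 - <<'E'
from cell import arm
import cv2
for n in("scene","top"):
    cv2.imwrite(f"pics/{n}0.png",arm.read_camera(n)); c=arm.calibration(n); print(n,{k:(v if k!="T" else [list(map(lambda x:round(float(x),4),r)) for r in v]) for k,v in c.items()})
print(arm.state())
E
```

```text
scene {'vertical_fov': 48.969874356559764, 'cx': 323.1903275987266, 'cy': 201.35525614759175, 'T': [[0.1206, -0.625, 0.7712, 1454.1451], [0.9927, 0.0699, -0.0985, -155.6765], [0.0077, 0.7775, 0.6289, 854.5339], [0.0, 0.0, 0.0, 1.0]]}
top {'vertical_fov': 46.208803679865426, 'cx': 321.852001148775, 'cy': 201.6215845624484, 'T': [[0.012, 0.9963, -0.0856, 391.462], [-0.9999, 0.0117, -0.004, -36.4474], [-0.0029, 0.0856, 0.9963, 1497.3686], [0.0, 0.0, 0.0, 1.0]]}
{'time_s': 0.1, 'joint_positions': array([-1.29752121e+00,  1.24432118e-01,  1.65153824e+00, -1.71649432e-05,
        1.36751040e+00, -8.25940945e-02]), 'joint_vel': array([ 0.0016018 , -0.00138089, -0.00239843, -0.00126474, -0.00110768,
        0.00060273]), 'tau': array([ 6.40962062e-04, -4.18882513e+01, -3.61095858e+01,  7.77045800e-02,
        4.61436831e-02, -6.17044566e-05]), 'ee_pos': array([ 226.26422793, -608.67576351,  190.41457458]), 'eef_rot': array([-9.38965597e-04,  9.84210614e-01,  1.76998803e-01, -9.82361418e-05]), 'force': array([0.07447776, 0.13920293, 0.46026116]), 'torque': array([0.04393497, 0.00920654, 0.00770334]), 'finger_gap': 0.9983168933368599}
```

View pics/scene0.png

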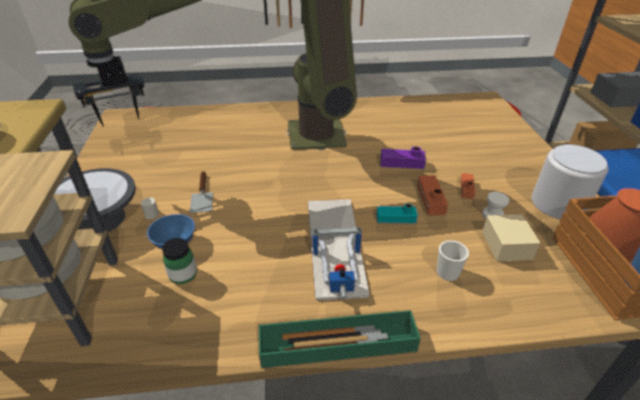

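View pics/top0.png

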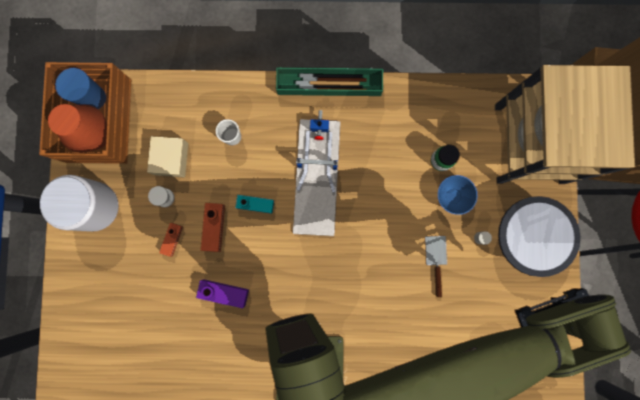

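Run:
```python
import cv2,numpy as np
t=cv2.imread("pics/top0.png");s=cv2.imread("pics/scene0.png")
a=cv2.resize(t[190:270,150:250],None,fx=6,fy=6,interpolation=cv2.INTER_CUBIC)
b=cv2.resize(t[110:245,270:365],None,fx=4.4,fy=4.4,interpolation=cv2.INTER_CUBIC)
cv2.imwrite("pics/c1.png",a);cv2.imwrite("pics/c2.png",b)
c=cv2.resize(s[140:305,295:475],None,fx=3.6,fy=3.6,interpolation=cv2.INTER_CUBIC)
cv2.imwrite("pics/c3.png",c)
```

```text
(no output)
```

View pics/c1.png

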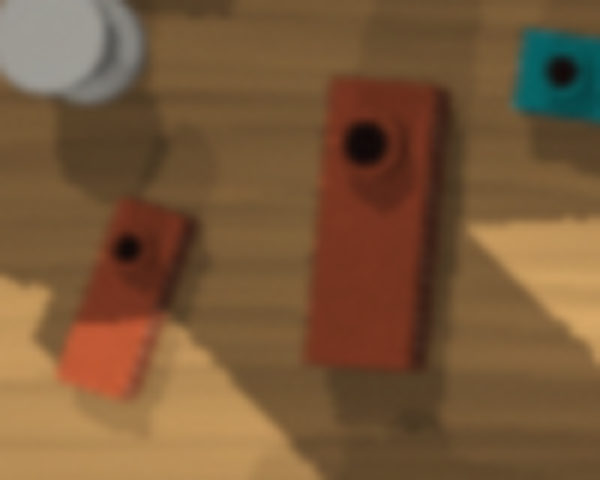

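View pics/c2.png

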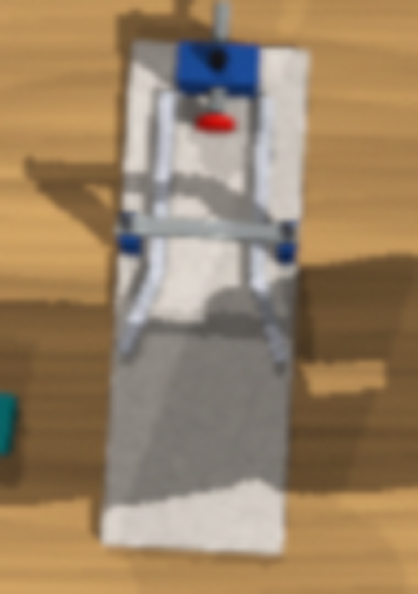

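View pics/c3.png

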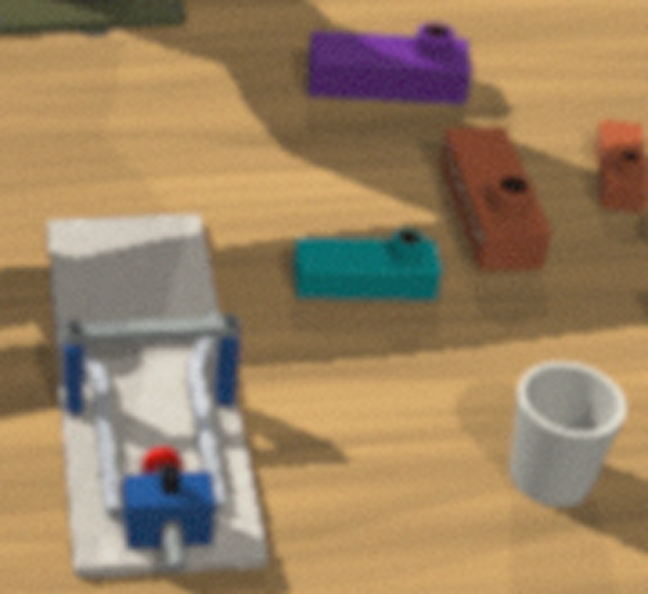

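```bash
cat > h.py <<'E'
import numpy as np,cv2
from cell import arm
def ray(n,u,v):
    c=arm.calibration(n);T=np.array(c["T"]);f=200/np.tan(np.radians(c["vertical_fov"])/2)
    d=np.array([(u-c["cx"])/f,-(v-c["cy"])/f,-1.]);return T[:3,3],T[:3,:3]@d
def pt(n,u,v,z):
    o,d=ray(n,u,v);return (o+d*(z-o[2])/d[2])
def proj(n,P):
    c=arm.calibration(n);T=np.array(c["T"]);f=200/np.tan(np.radians(c["vertical_fov"])/2)
    q=T[:3,:3].T@(np.array(P,float)-T[:3,3]);return np.array([c["cx"]+f*q[0]/-q[2],c["cy"]+f*q[1]/q[2]])
def rect(n,cs,z):
    return np.array([pt(n,u,v,z) for u,v in cs])
E
python3 - <<'E'
from h import *
t=cv2.imread("pics/top0.png");s=cv2.imread("pics/scene0.png")
def unc(l,x0,y0,k): return [((u+.5)/k-.5+x0,(v+.5)/k-.5+y0) for u,v in l]
np.set_printoptions(precision=1,suppress=True)
B=rect("top",unc([(103,543),(282,553),(308,48),(133,42)],270,110,4.4),12);print(B)
print("scene",rect("scene",unc([(202,214),(48,221),(77,574),(267,565)],295,140,3.6),12))
# vase top corners: front-left etc
V=rect("top",unc([(332,75),(440,86),(413,368),(307,362)],150,190,6),42);print("vase top",V,V.mean(0))
print("neck",pt("top",*unc([(366,143)],150,190,6)[0],64), "scene neck",pt("scene",*unc([(513,185)],295,140,3.6)[0],64))
print("scene vase top",rect("scene",unc([(450,128),(503,128),(547,240),(482,250)],295,140,3.6),42))
for nm,im in(("top",t),("scene",s)):
    hsv=cv2.cvtColor(im,cv2.COLOR_BGR2HSV)
    m=cv2.inRange(hsv,(0,120,60),(12,255,255));n,l,st,ce=cv2.connectedComponentsWithStats(m)
    print(nm,[(list(st[i]),ce[i]) for i in range(1,n) if st[i][4]>80])
for n in("top","scene"): print(n,"tcp proj",proj(n,arm.state()["ee_pos"]))
E
```

```text
[[418.3  59.4  12. ]
 [412.7 -69.3  12. ]
 [782.4 -84.7  12. ]
 [785.5  43.7  12. ]]
scene [[419.2  61.8  12. ]
 [414.1 -69.6  12. ]
 [788.  -85.5  12. ]
 [795.1  41.5  12. ]]
vase top [[510.7 333.9  42. ]
 [505.6 277.6  42. ]
 [359.8 287.1  42. ]
 [362.2 341.8  42. ]] [434.6 310.1  42. ]
neck [474.3 309.8  64. ] scene neck [473.9 309.   64. ]
scene vase top [[360.3 292.9  42. ]
 [365.4 339.7  42. ]
 [520.3 325.9  42. ]
 [526.7 269.7  42. ]]
top [([np.int32(44), np.int32(62), np.int32(66), np.int32(92), np.int32(2986)], array([ 79.4, 117.9])), ([np.int32(632), np.int32(192), np.int32(8), np.int32(50), np.int32(295)], array([636.1, 216.1])), ([np.int32(200), np.int32(203), np.int32(25), np.int32(49), np.int32(971)], array([212.4, 227.5])), ([np.int32(159), np.int32(223), np.int32(24), np.int32(34), np.int32(464)], array([170.5, 239.7])), ([np.int32(437), np.int32(267), np.int32(4), np.int32(30), np.int32(86)], array([438.7, 281.6]))]
scene [([np.int32(460), np.int32(173), np.int32(16), np.int32(26), np.int32(320)], array([467.3, 185.7])), ([np.int32(417), np.int32(175), np.int32(31), np.int32(41), np.int32(805)], array([432.3, 195.4])), ([np.int32(589), np.int32(189), np.int32(51), np.int32(73), np.int32(2286)], array([620.5, 221.4]))]
top tcp proj [531.1 304.9]
scene tcp proj [122.6 128.4]
```

```bash
cat >> h.py <<'E'
from scipy.spatial.transform import Rotation as R
import json
def Rdown(yaw): # tool x at yaw, z down
    c,s=np.cos(yaw),np.sin(yaw);return R.from_matrix(np.array([[c,s,0],[s,-c,0],[0,0,-1.]]))
def rel(cp,cR,p,tR):
    return (cR.inv()*tR).as_rotvec().round(4),cR.inv().apply(np.array(p)-cp).round(1)
G=np.array([634.7,-14.2]);gy=np.radians(-2.42)
def g2w(x,y): return G+np.array([x*np.cos(gy)-y*np.sin(gy),x*np.sin(gy)+y*np.cos(gy)])
def w2g(p):
    d=np.array(p[:2])-G;return np.array([d[0]*np.cos(gy)+d[1]*np.sin(gy),-d[0]*np.sin(gy)+d[1]*np.cos(gy)])
E
python3 - <<'E'
from h import *
np.set_printoptions(precision=2,suppress=True)
for n in("top","scene"):
    im=cv2.imread(f"pics/{n}0.png");h=cv2.cvtColor(im,cv2.COLOR_BGR2HSV)
    m=cv2.inRange(h,(0,130,90),(8,255,255))|cv2.inRange(h,(172,130,90),(180,255,255))
    r=(300,110,340,150) if n=="top" else (320,255,360,285)
    k=np.zeros_like(m);k[r[1]:r[3],r[0]:r[2]]=m[r[1]:r[3],r[0]:r[2]]
    ys,xs=np.nonzero(k);print(n,len(xs),xs.min(),xs.max(),ys.min(),ys.max(),xs.mean(),ys.mean())
    for z in(51,36,21):print(z,w2g(pt(n,xs.mean(),ys.mean(),z)),w2g(pt(n,xs.mean(),ys.max()+.5,z)),w2g(pt(n,xs.mean(),ys.min()-.5,z)))
s=arm.state();q=s["eef_rot"];cR=R.from_quat([q[1],q[2],q[3],q[0]])
# assume commanded orientation = exactly down
yaw=np.arctan2(*cR.as_matrix()[[1,0],0]);print("yaw",yaw)
cp=np.array([226.4,-609.3,191.6])
y=np.radians(-3.4);p=np.array([434.5,310.6])+3*np.array([np.cos(y),np.sin(y)])
print(p,rel(cp,Rdown(yaw),[*p,140],Rdown(y)))
E
```

```text
top 30 315 322 136 139 318.5 137.5
51 [82.58 -0.09] [76.23 -0.44] [88.94  0.26]
36 [85.95  0.24] [79.53 -0.11] [92.38  0.6 ]
21 [89.32  0.58] [82.83  0.22] [95.81  0.94]
scene 45 335 344 264 270 339.22222222222223 266.75555555555553
51 [92.34 -3.33] [104.53  -4.64] [81.57 -2.18]
36 [78.67 -1.4 ] [91.09 -2.74] [67.7  -0.22]
21 [65.    0.53] [77.65 -0.83] [53.83  1.73]
yaw 0.3558725628358492
[437.49 310.42] (array([0.  , 0.  , 0.42]), array([ 518.3, -788.5,   51.6]))
```

Request:
play_rows(rotation=[[0,0,0.1],[0,0,0.2],[0,0,0.3],[0,0,0.415],[0,0,0.415],[0,0,0.415],[0,0,0.415],[0,0,0.415],[0,0,0.415],[0,0,0.415],[0,0,0.415],[0,0,0.415],[0,0,0.415],[0,0,0.415],[0,0,0.415],[0,0,0.415],[0,0,0.415],[0,0,0.415],[0,0,0.415],[0,0,0.415]], offset=[[518.3,-788.5,0],[518.3,-788.5,0],[518.3,-788.5,0],[518.3,-788.5,0],[518.3,-788.5,0],[518.3,-788.5,0],[518.3,-788.5,0],[518.3,-788.5,0],[518.3,-788.5,0],[518.3,-788.5,0],[518.3,-788.5,0],[518.3,-788.5,0],[518.3,-788.5,0],[518.3,-788.5,0],[518.3,-788.5,0],[518.3,-788.5,0],[518.3,-788.5,0],[518.3,-788.5,0],[518.3,-788.5,50],[518.3,-788.5,50]], fingers=[1,1,1,1,1,1,1,1,1,1,1,1,1,1,1,1,1,1,1,1], force=18)

```text
time_s: 2.6
ee_pos: [434.8, 307.5, 137.7]
eef_rot: [0.002, 1.0, -0.031, -0.003]
force: [0.7, 0.7, -0.3]
finger_gap: 1.002
```

Run:
```python
from h import *
np.set_printoptions(precision=2,suppress=True)
t=arm.read_camera("top");s=arm.read_camera("scene")
st=arm.state();print(st["time_s"],st["ee_pos"],st["eef_rot"],st["joint_vel"],st["force"])
a=cv2.resize(s[120:240,380:480],None,fx=5,fy=5,interpolation=cv2.INTER_CUBIC)
b=cv2.resize(t[180:280,150:260],None,fx=4,fy=4,interpolation=cv2.INTER_CUBIC)
cv2.imwrite("pics/s1.png",a);cv2.imwrite("pics/t1.png",b)
```

```text
2.7 [437.7  309.49 142.27] [ 0.    1.   -0.03  0.  ] [ 0.01 -0.01 -0.04  0.   -0.01  0.  ] [0.48 0.06 0.86]
```

View pics/s1.png

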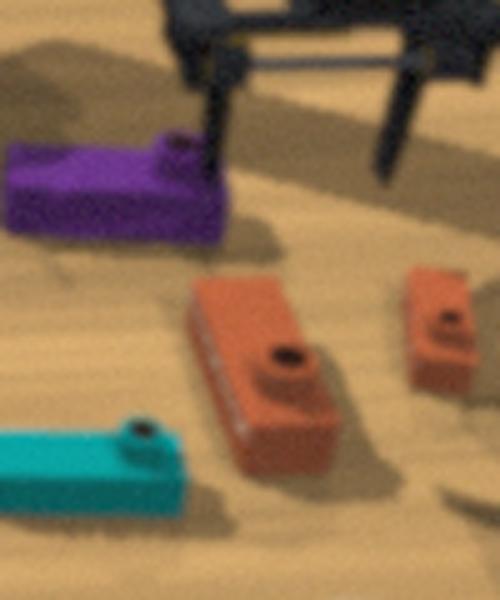

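View pics/t1.png

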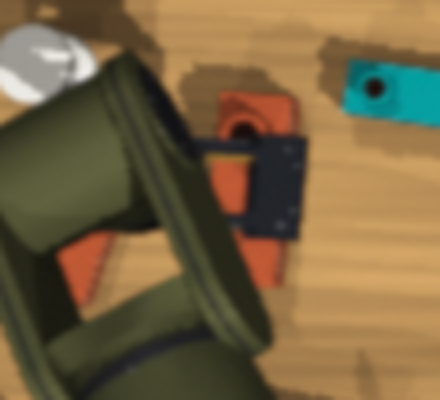

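Run:
```python
from h import *
np.set_printoptions(precision=2,suppress=True)
st=arm.state();print(proj("scene",st["ee_pos"]))
for sg in(1,-1): print(proj("scene",st["ee_pos"]+np.array([0,sg*50,0])))
```

```text
[437.9  162.15]
[454.46 161.11]
[421.22 163.21]
```

Request:
play_rows(rotation=[[0,0,0],[0,0,0],[0,0,0],[0,0,0],[0,0,0],[0,0,0],[0,0,0],[0,0,0]], offset=[[0,0,30],[0,0,60],[0,0,90],[0,0,110],[0,0,125],[0,0,133],[0,0,133],[0,0,133]], fingers=[1,1,1,1,1,1,1,1])

```text
time_s: 3.7
ee_pos: [438.3, 310.8, 9.6]
eef_rot: [-0.0, 1.0, -0.03, 0.001]
force: [0.5, 0.3, 0.5]
finger_gap: 1.002
```

Request:
play_rows(rotation=[[0,0,0],[0,0,0],[0,0,0],[0,0,0],[0,0,0],[0,0,0],[0,0,0],[0,0,0]], offset=[[0,0,0],[0,0,0],[0,0,0],[0,0,0],[0,0,0],[0,0,0],[0,0,0],[0,0,0]], fingers=[0.4,0.2,0,-0.2,-0.4,-1,-1,-1], force=18)

```text
time_s: 4.7
ee_pos: [437.6, 310.5, 8.6]
eef_rot: [-0.0, 1.0, -0.03, 0.0]
force: [-0.2, 1.2, -0.1]
finger_gap: 0.586
```

Request:
play_rows(rotation=[[0,0,0],[0,0,0],[0,0,0],[0,0,0],[0,0,0],[0,0,0],[0,0,0]], offset=[[0,0,-6],[0,0,-20],[0,0,-45],[0,0,-75],[0,0,-100],[0,0,-110],[0,0,-110]], fingers=[-1,-1,-1,-1,-1,-1,-1])

```text
time_s: 5.58
ee_pos: [437.8, 310.4, 119.2]
eef_rot: [-0.0, 1.0, -0.03, 0.001]
force: [0.4, -0.1, -5.3]
finger_gap: 0.585
```

Run:
```python
from h import *
np.set_printoptions(precision=2,suppress=True)
s=arm.read_camera("scene")
st=arm.state();print(st["time_s"],st["ee_pos"],st["eef_rot"],st["force"],st["torque"],st["finger_gap"])
cv2.imwrite("pics/s2.png",cv2.resize(s[100:220,370:490],None,fx=5,fy=5,interpolation=cv2.INTER_CUBIC))
# target: tcp at vase x +3 -> gauge -143+3
cp=np.array([437.5,310.4,118.6]);q=g2w(-144+3,0);print(q,rel(cp,Rdown(np.radians(-3.4)),[*q,118.6],Rdown(gy+0)))
```

```text
5.625 [437.12 310.08 117.97] [ 0.    1.   -0.03 -0.  ] [-0.71  0.06 -6.03] [ 0.04  0.08 -0.02] 0.5850994253281777
[493.83  -8.25] (array([ 0.  ,  0.  , -0.02]), array([ 75.1, 314.7,   0. ]))
```

View pics/s2.png

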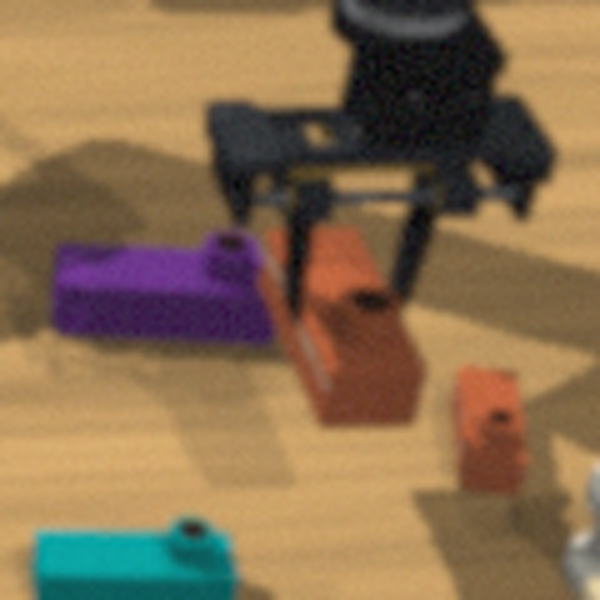

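Request:
play_rows(rotation=[[0,0,-0.017],[0,0,-0.017],[0,0,-0.017],[0,0,-0.017],[0,0,-0.017],[0,0,-0.017],[0,0,-0.017],[0,0,-0.017],[0,0,-0.017],[0,0,-0.017],[0,0,-0.017],[0,0,-0.017],[0,0,-0.017],[0,0,-0.017]], offset=[[5,20,0],[15,60,0],[26,110,0],[38,160,0],[50,210,0],[62,260,0],[71,298,0],[75,314.5,0],[75,314.5,0],[75,314.5,25],[75,314.5,50],[75,314.5,70],[75,314.5,80],[75,314.5,80]], fingers=[-1,-1,-1,-1,-1,-1,-1,-1,-1,-1,-1,-1,-1,-1])

```text
time_s: 7.38
ee_pos: [493.0, -7.1, 37.7]
eef_rot: [-0.0, 1.0, -0.021, -0.001]
force: [1.3, -0.4, -5.2]
finger_gap: 0.583
```

```bash
cat > look.py <<'E'
from h import *
import sys
np.set_printoptions(precision=2,suppress=True)
k=sys.argv[1]
t=arm.read_camera("top");s=arm.read_camera("scene")
st=arm.state();print(st["time_s"],st["ee_pos"],st["eef_rot"],st["force"],st["torque"],st["finger_gap"],"gauge",w2g(st["ee_pos"]))
a=cv2.resize(t[105:250,265:370],None,fx=4,fy=4,interpolation=cv2.INTER_CUBIC)
b=cv2.resize(s[150:305,285:385],None,fx=3.74,fy=3.74,interpolation=cv2.INTER_CUBIC)
b=b[:a.shape[0]];a=a[:b.shape[0]]
cv2.imwrite(f"pics/{k}.png",np.hstack([a,b]));cv2.imwrite(f"pics/{k}_top.png",t);cv2.imwrite(f"pics/{k}_scene.png",s)
E
python3 look.py l1
```

```text
7.475 [494.47  -7.67  39.32] [-0.    1.   -0.02  0.  ] [ 0.36  0.6  -5.44] [ 0.05 -0.   -0.02] 0.5881155691335509 gauge [-140.38    0.61]
```

View pics/l1.png

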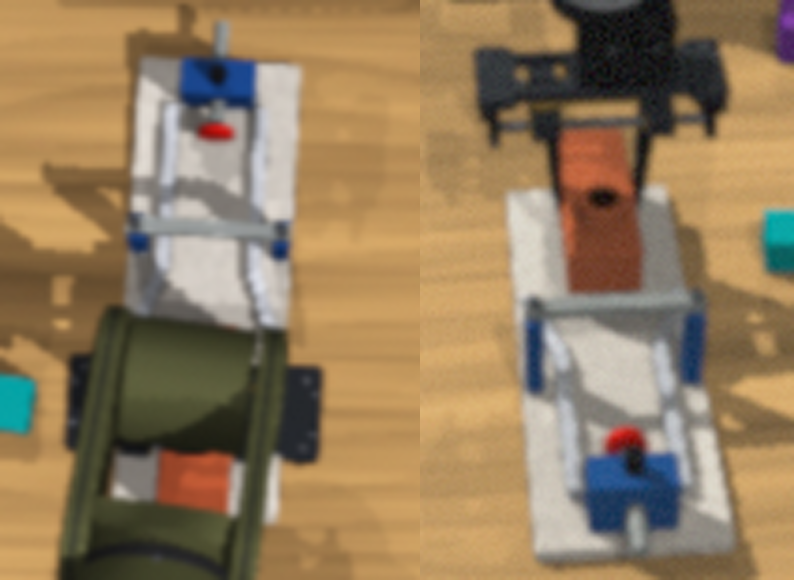

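Request:
play_rows(rotation=[[0,0,0],[0,0,0],[0,0,0],[0,0,0],[0,0,0],[0,0,0]], offset=[[0,0,6],[0,0,10],[0,0,13],[0,0,15],[0,0,16.5],[0,0,16.5]], fingers=[-1,-1,-1,-1,-1,-1])

```text
time_s: 8.22
ee_pos: [493.8, -8.0, 21.9]
eef_rot: [-0.0, 1.0, -0.021, -0.0]
force: [0.3, -0.8, -5.5]
finger_gap: 0.588
```

Request:
play_rows(rotation=[[0,0,0],[0,0,0],[0,0,0],[0,0,0]], offset=[[0,0,0.5],[0,0,1],[0,0,1.5],[0,0,1.5]], fingers=[-1,-1,-1,-1])

```text
time_s: 8.72
ee_pos: [493.9, -8.0, 20.6]
eef_rot: [-0.0, 1.0, -0.021, 0.0]
force: [-0.5, -0.7, -6.0]
finger_gap: 0.589
```

Not in contact yet; keep lowering by half millimetres.

Request:
play_rows(rotation=[[0,0,0],[0,0,0],[0,0,0]], offset=[[0,0,0.4],[0,0,0.8],[0,0,0.8]], fingers=[-1,-1,-1])

```text
time_s: 9.1
ee_pos: [494.5, -8.1, 20.6]
eef_rot: [0.0, 1.0, -0.021, 0.001]
force: [-1.4, 0.3, 0.8]
finger_gap: 0.586
```

Request:
play_rows(rotation=[[0,0,0],[0,0,0],[0,0,0]], offset=[[0,0,0.3],[0,0,0.6],[0,0,0.6]], fingers=[-1,-1,-1])

```text
time_s: 9.48
ee_pos: [494.9, -8.1, 20.6]
eef_rot: [0.0, 1.0, -0.021, 0.001]
force: [-3.1, -0.2, 6.1]
finger_gap: 0.586
```

Request:
play_rows(rotation=[[0,0,0],[0,0,0],[0,0,0],[0,0,0],[0,0,0],[0,0,0],[0,0,0]], offset=[[0,0,-0.6],[0,0,-0.6],[0,0,-0.6],[0,0,-0.6],[0,0,-0.6],[0,0,-0.6],[0,0,-0.6]], fingers=[-1,0.2,0.3,0.5,0.7,0.7,0.7])

```text
time_s: 10.35
ee_pos: [493.8, -8.0, 19.7]
eef_rot: [-0.0, 1.0, -0.021, -0.0]
force: [0.4, -0.6, -0.5]
finger_gap: 0.848
```

Request:
play_rows(rotation=[[0,0,0],[0,0,0],[0,0,0],[0,0,0],[0,0,0],[0,0,0],[0,0,0],[0,0,0],[0,0,0],[0,0,0]], offset=[[0,0,-10],[0,0,-30],[0,0,-60],[0,0,-90],[0,0,-110],[-50,0,-110],[-110,0,-110],[-140,0,-110],[-145,0,-110],[-145,0,-110]], fingers=[0.7,0.7,0.7,0.7,0.7,0.3,0,-0.4,-0.4,-0.4])

```text
time_s: 11.6
ee_pos: [349.8, -2.0, 130.6]
eef_rot: [0.0, 1.0, -0.021, 0.001]
force: [0.2, 0.2, -0.4]
finger_gap: 0.379
```

```bash
python3 look.py l2
```

```text
11.7 [349.93  -2.02 130.35] [ 0.    1.   -0.02  0.  ] [-0.17  0.76  0.73] [ 0.07  0.02 -0.06] 0.31709910998628493 gauge [-285.03    0.14]
```

View pics/l2.png

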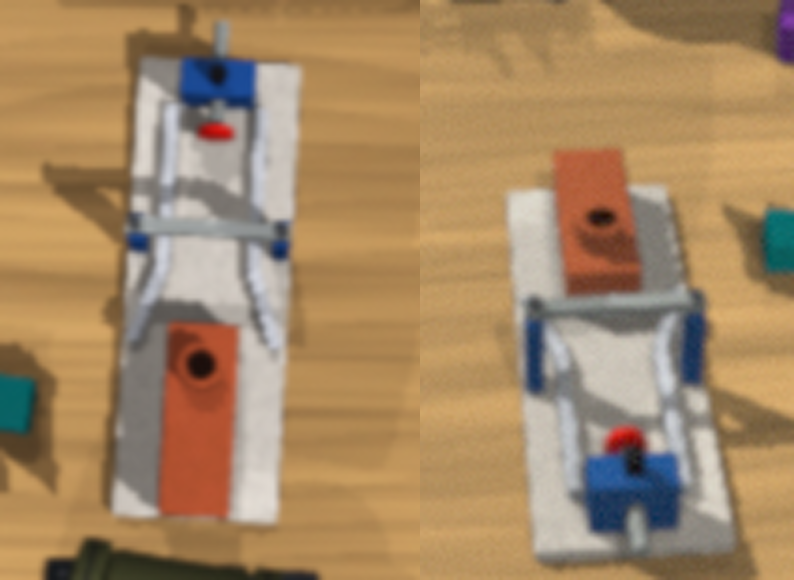

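Run:
```python
from h import *
np.set_printoptions(precision=1,suppress=True)
f=lambda u,v:((u+.5)/4-.5+265,(v+.5)/4-.5+105)
for c in[(168,323),(238,325),(230,517),(160,514)]:print(w2g(pt("top",*f(*c),54)))
print("neck",w2g(pt("top",*f(201,365),76)))
for c in[(113,514),(277,523)]:print("board",w2g(pt("top",*f(*c),12)))
for c in[(172,105),(258,105),(161,240),(249,240)]:print("rail",w2g(pt("top",*f(*c),24)))
print("bar",w2g(pt("top",*f(150,226),89)),w2g(pt("top",*f(270,231),89)))
cp=np.array([494.5-145*np.cos(gy),-7.9-145*np.sin(gy),130]);print(cp)
```

```text
[-70.6  28.3]
[-69.2 -25.9]
[-217.7  -27.8]
[-218.4   26. ]
neck [-104.     0.5]
board [-219.7   64.9]
board [-219.7  -65. ]
rail [108.3  36.4]
rail [111.9 -32.2]
rail [-1.  38.9]
rail [  2.7 -30.8]
bar [-1.4 44.7] [ -0.3 -46.5]
[349.6  -1.8 130. ]
```

Request:
play_rows(rotation=[[0,0,0],[0,0,0],[0,0,0],[0,0,0],[0,0,0],[0,0,0],[0,0,0],[0,0,0],[0,0,0]], offset=[[0,0,30],[0,0,60],[0,0,90],[0,0,105],[0,0,108],[0,0,108],[15,0,108],[30,0,108],[40,0,108]], fingers=[-0.4,-0.4,-0.4,-0.4,-0.4,-0.4,-0.4,-0.4,-0.4])

```text
time_s: 12.82
ee_pos: [390.7, -3.8, 23.2]
eef_rot: [0.0, 1.0, -0.021, 0.001]
force: [-0.6, 0.5, -0.6]
finger_gap: 0.298
```

Request:
play_rows(rotation=[[0,0,0],[0,0,0],[0,0,0],[0,0,0],[0,0,0],[0,0,0],[0,0,0],[0,0,0],[0,0,0],[0,0,0]], offset=[[4,0,0],[8,0,0],[12,0,0],[16,0,0],[20,0,0],[25,0,0],[30,0,0],[35,0,0],[40,0,0],[45,0,0]], fingers=[-0.4,-0.4,-0.4,-0.4,-0.4,-0.4,-0.4,-0.4,-0.4,-0.4])

```text
time_s: 14.08
ee_pos: [434.1, -5.5, 21.7]
eef_rot: [-0.0, 1.0, -0.021, -0.0]
force: [-0.6, 0.4, -0.2]
finger_gap: 0.3
```

```bash
python3 look.py l3
```

```text
14.175 [434.79  -5.58  22.04] [ 0.    1.   -0.02  0.  ] [ 0.53 -0.06  0.59] [-0.02  0.04 -0.01] 0.2961712725078648 gauge [-200.1     0.17]
```

View pics/l3.png

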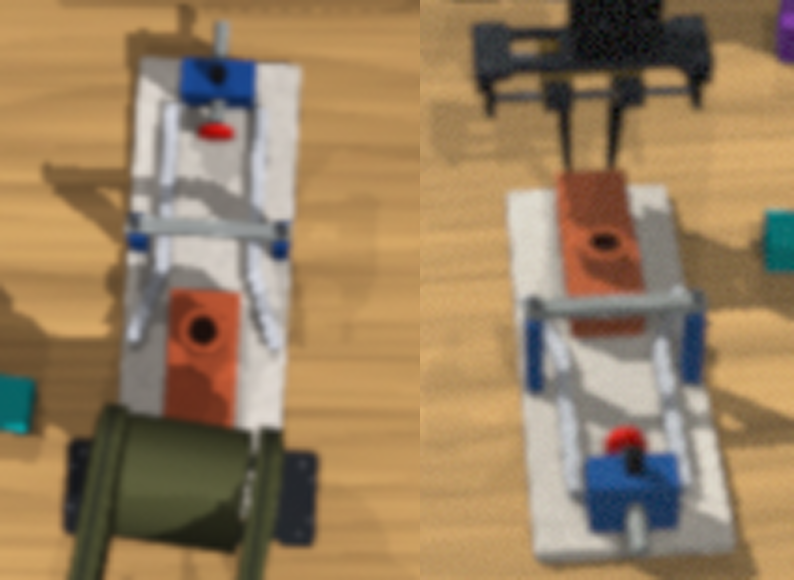

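Request:
play_rows(rotation=[[0,0,0],[0,0,0],[0,0,0],[0,0,0],[0,0,0],[0,0,0],[0,0,0],[0,0,0],[0,0,0],[0,0,0],[0,0,0],[0,0,0],[0,0,0],[0,0,0],[0,0,0]], offset=[[4,0,0],[8,0,0],[12,0,0],[16,0,0],[20,0,0],[24,0,0],[28,0,0],[32,0,0],[36,0,0],[40,0,0],[44,0,0],[48,0,0],[52,0,0],[56,0,0],[60,0,0]], fingers=[-0.4,-0.4,-0.4,-0.4,-0.4,-0.4,-0.4,-0.4,-0.4,-0.4,-0.4,-0.4,-0.4,-0.4,-0.4])

```text
time_s: 16.05
ee_pos: [494.1, -8.0, 21.8]
eef_rot: [-0.0, 1.0, -0.021, -0.0]
force: [-3.0, -0.4, -0.5]
finger_gap: 0.301
```

```bash
python3 look.py l4
```

```text
16.15 [494.57  -8.08  21.89] [ 0.    1.   -0.02  0.  ] [ 0.2  -0.3   0.56] [0.04 0.01 0.03] 0.3002106383681116 gauge [-140.26    0.2 ]
```

View pics/l4.png

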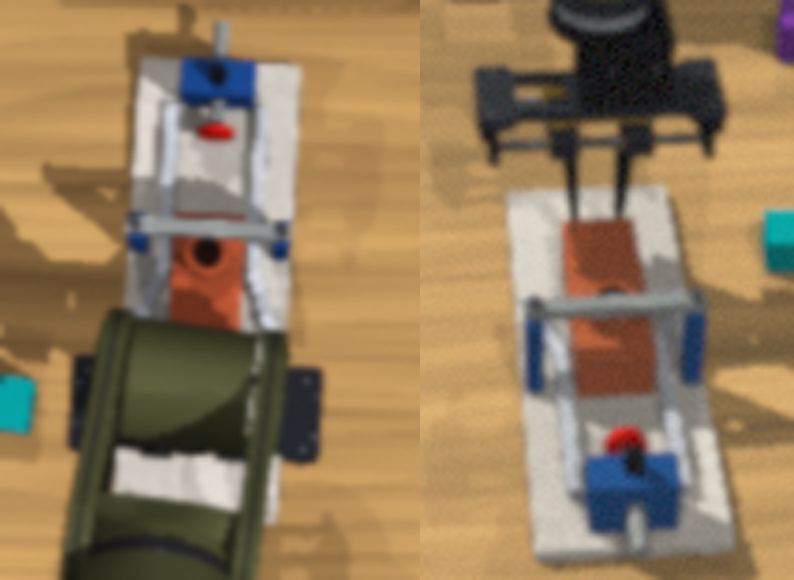

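Run:
```python
from h import *
f=lambda u,v:((u+.5)/4-.5+265,(v+.5)/4-.5+105)
print("neck",w2g(pt("top",*f(208,252),76)),w2g(pt("top",*f(203,330),76)),"front",w2g(pt("top",*f(208,215),54)))
```

```text
neck [-16.88751109  -0.05625446] [-77.09678398   0.43609905] front [15.65543625  2.05192029]
```

Request:
play_rows(rotation=[[0,0,0],[0,0,0],[0,0,0],[0,0,0],[0,0,0],[0,0,0],[0,0,0],[0,0,0],[0,0,0],[0,0,0]], offset=[[3,0,0],[6,0,0],[9,0,0],[12,0,0],[15,0,0],[18,0,0],[21,0,0],[24,0,0],[27,0,0],[30,0,0]], fingers=[-0.4,-0.4,-0.4,-0.4,-0.4,-0.4,-0.4,-0.4,-0.4,-0.4])

```text
time_s: 17.4
ee_pos: [524.0, -9.3, 21.7]
eef_rot: [-0.0, 1.0, -0.021, -0.0]
force: [-1.5, -0.2, -0.3]
finger_gap: 0.302
```

Request:
play_rows(rotation=[[0,0,0],[0,0,0],[0,0,0],[0,0,0],[0,0,0]], offset=[[2,0,0],[4,0,0],[6,0,0],[8,0,0],[10,0,0]], fingers=[-0.4,-0.4,-0.4,-0.4,-0.4])

```text
time_s: 18.02
ee_pos: [533.9, -9.7, 21.8]
eef_rot: [-0.0, 1.0, -0.021, 0.0]
force: [-1.8, 0.1, -0.7]
finger_gap: 0.304
```

Request:
play_rows(rotation=[[0,0,0],[0,0,0],[0,0,0],[0,0,0]], offset=[[1,0,0],[2,0,0],[3,0,0],[4,0,0]], fingers=[-0.4,-0.4,-0.4,-0.4])

```text
time_s: 18.52
ee_pos: [537.8, -9.9, 21.8]
eef_rot: [0.0, 1.0, -0.021, 0.0]
force: [-0.9, -0.4, 0.1]
finger_gap: 0.302
```

```bash
python3 look.py l5
```

```text
18.625 [538.02  -9.9   21.81] [ 0.    1.   -0.02  0.  ] [-0.18  0.09  0.17] [0.03 0.09 0.  ] 0.3021389651943994 gauge [-96.78   0.22]
```

View pics/l5.png

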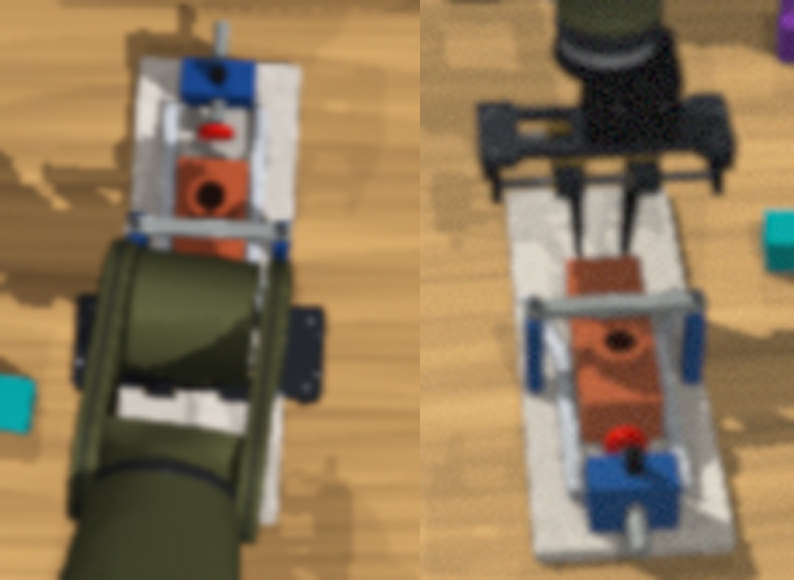

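Request:
play_rows(rotation=[[0,0,0],[0,0,0],[0,0,0],[0,0,0]], offset=[[1.5,0,0],[3,0,0],[4.5,0,0],[6,0,0]], fingers=[-0.4,-0.4,-0.4,-0.4])

```text
time_s: 19.12
ee_pos: [543.9, -10.1, 21.8]
eef_rot: [0.0, 1.0, -0.021, 0.0]
force: [-2.6, -0.7, 0.4]
finger_gap: 0.302
```

Request:
play_rows(rotation=[[0,0,0],[0,0,0],[0,0,0]], offset=[[1,0,0],[2,0,0],[3,0,0]], fingers=[-0.4,-0.4,-0.4])

```text
time_s: 19.5
ee_pos: [546.8, -10.2, 21.8]
eef_rot: [-0.0, 1.0, -0.021, -0.0]
force: [-1.3, -0.0, 0.0]
finger_gap: 0.302
```

Request:
play_rows(rotation=[[0,0,0],[0,0,0]], offset=[[1,0,0],[2,0,0]], fingers=[-0.4,-0.4])

```text
time_s: 19.75
ee_pos: [548.9, -10.4, 21.8]
eef_rot: [0.0, 1.0, -0.021, 0.0]
force: [-1.3, -0.7, 1.1]
finger_gap: 0.301
```

Request:
play_rows(rotation=[[0,0,0],[0,0,0]], offset=[[1,0,0],[2,0,0]], fingers=[-0.4,-0.4])

```text
time_s: 20.0
ee_pos: [550.8, -10.4, 21.8]
eef_rot: [-0.0, 1.0, -0.021, 0.0]
force: [-1.8, -0.5, 0.1]
finger_gap: 0.299
```

Request:
play_rows(rotation=[[0,0,0],[0,0,0]], offset=[[1,0,0],[2,0,0]], fingers=[-0.4,-0.4])

```text
time_s: 20.25
ee_pos: [552.9, -10.5, 21.8]
eef_rot: [-0.0, 1.0, -0.021, 0.0]
force: [-1.4, 1.2, 0.3]
finger_gap: 0.301
```

```bash
python3 look.py l6
```

```text
20.35 [553.03 -10.51  21.8 ] [-0.    1.   -0.02  0.  ] [-1.36  0.02 -0.08] [ 0.02  0.15 -0.01] 0.3013649996970329 gauge [-81.75   0.24]
```

View pics/l6.png

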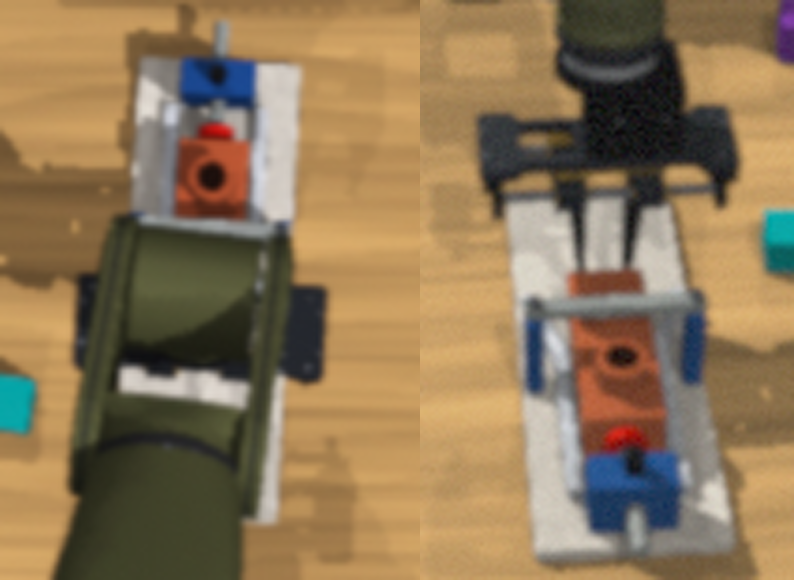

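Request:
play_rows(rotation=[[0,0,0],[0,0,0]], offset=[[1,0,0],[1,0,0]], fingers=[-0.4,-0.4])

```text
time_s: 20.6
ee_pos: [553.9, -10.6, 21.8]
eef_rot: [-0.0, 1.0, -0.021, 0.0]
force: [-1.3, 0.0, -0.1]
finger_gap: 0.303
```

Request:
play_rows(rotation=[[0,0,0],[0,0,0]], offset=[[1,0,0],[1,0,0]], fingers=[-0.4,-0.4])

```text
time_s: 20.85
ee_pos: [554.9, -10.6, 21.7]
eef_rot: [-0.0, 1.0, -0.021, 0.0]
force: [0.2, 0.8, -1.3]
finger_gap: 0.301
```

Request:
play_rows(rotation=[[0,0,0],[0,0,0]], offset=[[1,0,0],[1,0,0]], fingers=[-0.4,-0.4])

```text
time_s: 21.1
ee_pos: [555.9, -10.6, 21.7]
eef_rot: [0.0, 1.0, -0.021, 0.0]
force: [-0.9, 0.1, -0.0]
finger_gap: 0.303
```

Request:
play_rows(rotation=[[0,0,0],[0,0,0]], offset=[[1,0,0],[1,0,0]], fingers=[-0.4,-0.4])

```text
time_s: 21.35
ee_pos: [556.9, -10.7, 21.7]
eef_rot: [-0.0, 1.0, -0.021, 0.0]
force: [-0.2, 0.7, -0.4]
finger_gap: 0.303
```

Request:
play_rows(rotation=[[0,0,0],[0,0,0]], offset=[[1,0,0],[1,0,0]], fingers=[-0.4,-0.4])

```text
time_s: 21.6
ee_pos: [557.6, -10.7, 21.7]
eef_rot: [-0.0, 1.0, -0.021, -0.0]
force: [-0.8, 1.1, 0.6]
finger_gap: 0.298
```

Request:
play_rows(rotation=[[0,0,0],[0,0,0]], offset=[[1,0,0],[1,0,0]], fingers=[-0.4,-0.4])

```text
time_s: 21.85
ee_pos: [558.2, -10.7, 21.6]
eef_rot: [-0.0, 1.0, -0.021, -0.001]
force: [-4.1, 0.9, 2.1]
finger_gap: 0.303
```

Request:
play_rows(rotation=[[0,0,0],[0,0,0]], offset=[[1,0,0],[1,0,0]], fingers=[-0.4,-0.4])

```text
time_s: 22.1
ee_pos: [558.9, -10.7, 21.5]
eef_rot: [-0.0, 1.0, -0.021, -0.001]
force: [-5.9, 0.3, 1.5]
finger_gap: 0.296
```

Request:
play_rows(rotation=[[0,0,0],[0,0,0]], offset=[[1,0,0],[1,0,0]], fingers=[-0.4,-0.4])

```text
time_s: 22.35
ee_pos: [559.4, -10.7, 21.4]
eef_rot: [-0.0, 1.0, -0.021, -0.002]
force: [-6.9, 0.6, 3.8]
finger_gap: 0.299
```

Request:
play_rows(rotation=[[0,0,0],[0,0,0],[0,0,0]], offset=[[0.5,0,-0.3],[1,0,-0.3],[1,0,-0.3]], fingers=[-0.4,-0.4,-0.4])

```text
time_s: 22.72
ee_pos: [559.7, -10.7, 21.4]
eef_rot: [-0.0, 1.0, -0.021, -0.002]
force: [-8.6, 0.5, 3.8]
finger_gap: 0.299
```

Request:
play_rows(rotation=[[0,0,0],[0,0,0],[0,0,0]], offset=[[0.5,0,-0.3],[0.8,0,-0.3],[0.8,0,-0.3]], fingers=[-0.4,-0.4,-0.4])

```text
time_s: 23.1
ee_pos: [560.0, -10.7, 21.4]
eef_rot: [-0.0, 1.0, -0.021, -0.003]
force: [-8.5, 0.1, 4.1]
finger_gap: 0.298
```

Request:
play_rows(rotation=[[0,0,0],[0,0,0]], offset=[[0,0,0],[0,0,0]], fingers=[-0.4,-0.4])

```text
time_s: 23.35
ee_pos: [560.0, -10.7, 21.4]
eef_rot: [-0.0, 1.0, -0.021, -0.003]
force: [-10.5, 0.2, 2.8]
finger_gap: 0.302
```

Request:
play_rows(rotation=[[0,0,0],[0,0,0],[0,0,0]], offset=[[0.3,0,0],[0.3,0,0],[0.3,0,0]], fingers=[-0.4,-0.4,-0.4])

```text
time_s: 23.72
ee_pos: [560.1, -10.7, 21.4]
eef_rot: [-0.0, 1.0, -0.021, -0.003]
force: [-9.1, 1.3, 3.9]
finger_gap: 0.301
```

Request:
play_rows(rotation=[[0,0,0],[0,0,0],[0,0,0],[0,0,0]], offset=[[0,0,0],[0,0,0],[0,0,0],[0,0,0]], fingers=[-0.4,-0.4,-0.4,-0.4])

```text
time_s: 24.22
ee_pos: [560.1, -10.7, 21.4]
eef_rot: [-0.0, 1.0, -0.021, -0.003]
force: [-9.8, 1.0, 4.0]
finger_gap: 0.298
```

```bash
python3 look.py l7; python3 look.py l8
```

```text
24.325 [560.14 -10.68  21.43] [-0.    1.   -0.02 -0.  ] [-8.89  1.4   4.44] [ 0.08  1.78 -0.05] 0.2968555026657194 gauge [-74.64   0.37]
24.425 [560.11 -10.7   21.39] [-0.    1.   -0.02 -0.  ] [-8.74  0.51  4.21] [ 0.17  1.71 -0.05] 0.30214880979991504 gauge [-74.67   0.35]
```

View pics/l8.png

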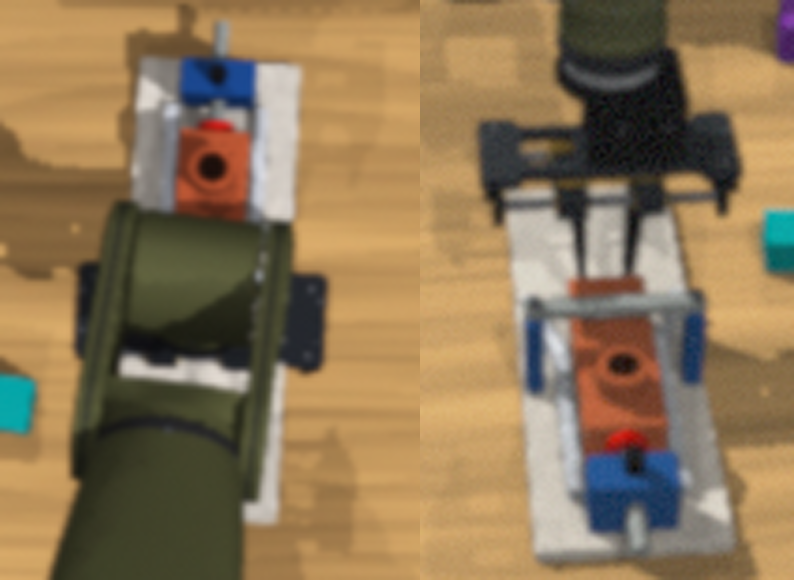

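Request:
play_rows(rotation=[[0,0,0],[0,0,0],[0,0,0],[0,0,0],[0,0,0],[0,0,0]], offset=[[0.3,0,0],[0.5,0,0],[0.5,0,0],[0.5,0,0],[0.5,0,0],[0.5,0,0]], fingers=[-0.4,-0.4,-0.4,-0.4,-0.4,-0.4])

```text
time_s: 25.18
ee_pos: [560.4, -10.7, 21.4]
eef_rot: [-0.0, 1.0, -0.021, -0.004]
force: [-9.9, 0.2, 4.8]
finger_gap: 0.305
```

Request:
play_rows(rotation=[[0,0,0],[0,0,0],[0,0,0],[0,0,0],[0,0,0],[0,0,0],[0,0,0],[0,0,0],[0,0,0],[0,0,0],[0,0,0],[0,0,0],[0,0,0],[0,0,0],[0,0,0]], offset=[[-1,0,0],[-2,0,0],[-3,0,0],[-4,0,0],[-5,0,0],[-7,0,0],[-10,0,0],[-20,0,0],[-40,0,0],[-60,0,-20],[-80,0,-60],[-120,0,-110],[-170,0,-110],[-200,0,-110],[-200,0,-110]], fingers=[-0.4,-0.4,-0.4,-0.4,-0.4,-0.4,-0.4,-0.4,-0.4,-0.4,-0.4,-0.4,-0.4,-0.4,-0.4])

```text
time_s: 27.05
ee_pos: [362.5, -2.4, 132.4]
eef_rot: [0.0, 1.0, -0.021, 0.001]
force: [1.0, -0.7, 0.1]
finger_gap: 0.3
```

```bash
python3 look.py l9
```

```text
27.15 [363.93  -2.58 132.65] [ 0.    1.   -0.02  0.  ] [ 0.02 -0.28  0.91] [0.   0.04 0.  ] 0.30207471527805557 gauge [-271.02    0.18]
```

View pics/l9.png

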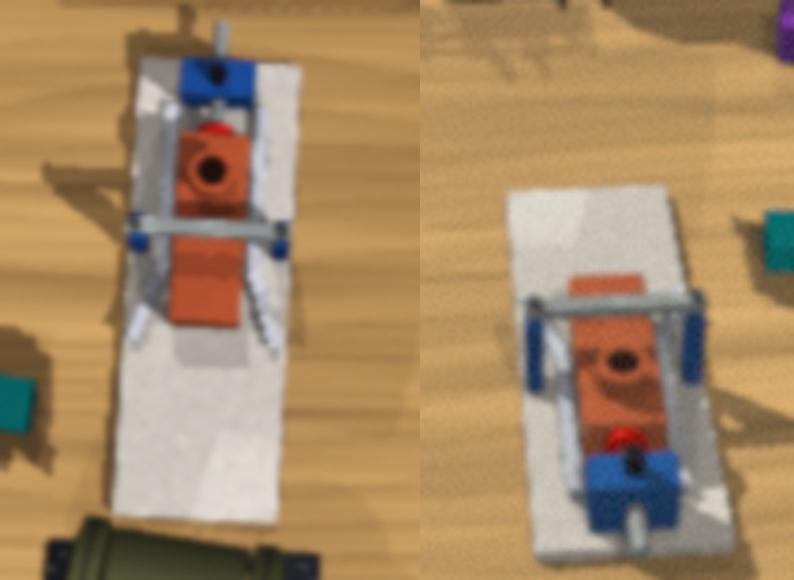

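View pics/l9_top.png

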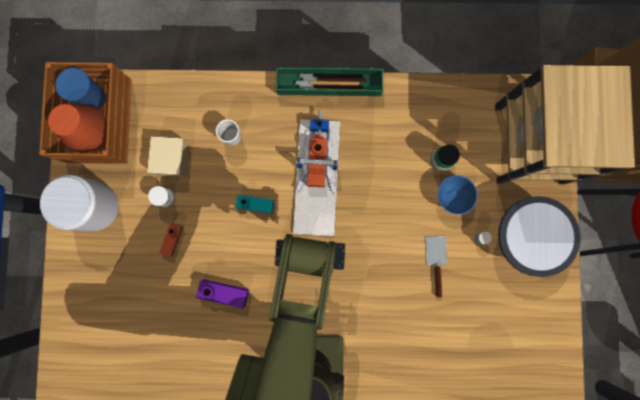

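```bash
python3 -c "
from cell import arm
print(arm.hand_in())"
```

```text
the job is handed in; nothing more can be done
None
```

I handed the job in at about 27 s. The large terracotta vase is standing flat in the lane against the red pad, its neck past the bar, and the arm is clear of it. The hand-in gives no verdict.

- **Placing:** I gripped the vase across its body at 18 N and set it on the feed end. It was centred to within about 1 mm and roughly 40 mm short of entering under the bar with its neck. While lowering it in small steps, the vertical force reached about 6 N before I backed off and released.
- **Pushing:** I pushed it under the bar with two finger contacts, at about 1–3 N of sliding force. It did not jam.
- **Holding on the stop:** The wrist read 8.5–10.5 N for about 2 s. That means roughly 7–8 N on the pad after taking off sliding friction, which agrees with about 3 mm of pad compression. The pad force is inferred, not measured directly.
- **After letting go:** The pad pushed the vase back by about 2 mm. The last pictures show it straight in the lane and touching the pad, with the other objects where they were.
- **Small disagreement:** During the hold the fingers also bore down on the vase with about 4 N, which may have added a little friction to the wrist reading.

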